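# Change paint trays from red to blue

## Task

The painter is changing from the red paints to the blue: first push the red tray fully shut into its box, and only then hook a fingertip behind the lip of the blue tray and draw it out all the way to its stop. Use only the fingertips or the outside of the fingers: never pinch a lip between the fingers, and leave the jar, the paint tin and the brush pot standing where they are.

Things in the scene. Friction and masses are not known exactly. Their poses are not given: they have to be found in the camera images.
- blue_lip (a point): Middle of the top edge of the blue tray's lip, 58 mm above the table; moves with the tray. +x points level into the box (the way it shuts), y along the lip, z up. The lip is an upright blue board, 100 mm long, 10 mm thick (5 mm either side of this point), z 14 to 58 mm. Behind it the tray floor (top at z 20 mm) is bare for 65 mm; then low walls and paint cakes, all under z 42 mm.
- blue_box: The blue tray's fixed low plywood box, 190 mm deep, 126 mm wide, 75 mm high, closed on top. Origin on the table under the lip as it stands when shut; +x points into the box, z up. The box's front edge is 55 mm along +x from the origin: with the tray shut a 50 mm gap, open above and at both sides, lies between lip and box.
- blue_tray (a joint): How far the blue tray is drawn out of its box, in m: 0 fully shut, 0.12 fully out, solid stops at both ends. It slides level, towards -x of its lip point, with about 1.5 N of rubbing, stays where it is left, and cannot lift out. Shut or within 12 mm of shut at the start. Tray mass about 0.3 to 0.6 kg.
- red_lip (a point): Middle of the top edge of the red tray's lip, 58 mm above the table; moves with the tray. +x points level into the box (the way it shuts), y along the lip, z up. The lip is an upright red board, 100 mm long, 10 mm thick (5 mm either side of this point), z 14 to 58 mm. Behind it the tray floor (top at z 20 mm) is bare for 65 mm; then low walls and paint cakes, all under z 42 mm.
- red_box: The red tray's fixed low plywood box, 190 mm deep, 126 mm wide, 75 mm high, closed on top. Origin on the table under the lip as it stands when shut; +x points into the box, z up. The box's front edge is 55 mm along +x from the origin: with the tray shut a 50 mm gap, open above and at both sides, lies between lip and box.
- red_tray (a joint): How far the red tray is drawn out of its box, in m: 0 fully shut, 0.12 fully out, solid stops at both ends. It slides level, towards -x of its lip point, with about 1.5 N of rubbing, stays where it is left, and cannot lift out. Drawn out 60 to 100 mm at the start. Tray mass about 0.3 to 0.6 kg.
- jar_mid (a point): Loose yellow jar, 42 mm across and 60 mm high, standing between and in front of the two boxes; this point is at its centre, half-way up. Leave alone.
- tin_mid (a point): Loose green and steel paint tin, 74 mm across and 95 mm high, standing to one side; this point is at its centre, half-way up. Leave alone.
- brushpot_mid (a point): Loose white pot with a red band, 73 mm across and 100 mm high, with brushes standing up to 215 mm above the table, to one side; this point is 50 mm above its base. Leave alone.
Not all that is in view belongs to the job. Of the things that look like the part that bears jar_mid, take the one that is farthest to the robot's right at the start. Of the things that look like the part that bears brushpot_mid, take the one that is farthest to the robot's right at the start.

How it is judged:
By the outcome, as a careful person would: the job done as asked, in the order asked, and still so for the second after the job is handed in, with the robot touching nothing.
It also fails if it takes over 43 s, if anything falls off the work surface, if the arm or the gripper's body presses on something with over 40 N, if the wrist force passes 120 N, or if a joint passes its speed limit or range.

## Robot

A 7-joint arm with a two-finger parallel gripper is mounted at the origin on the work surface. World frame = base frame: x ahead of the robot, y to its left, z up, the work surface at z = 0. Lengths are in m, angles in rad, forces in N, time in s.
With the tool pointing down it reaches from about 0.425 to 0.875 m from the base axis. Payload 9.9 kg.
Tool frame: the origin (TCP) lies where the fingers leave the gripper's body, on its centre line; the fingertips stand 73 mm ahead of it and the grasp point (between the pads) lies 54 mm ahead of it; z points along the fingers, y is the line along which they close (so a half turn about z gives the same grasp; the last joint's range is limited). The gripper opens to 85 mm and grips with 20 to 120 N. Pads are 22 mm wide; open, the fingers measure 114 mm over their backs; the gripper's body (76 mm by 85 mm) begins 54 mm behind the grasp point. The pads swing forward as they close: fully open they stand 13 mm farther back than shut.
Start: joints at [-1.405, 0.576, 0.025, 1.437, -0.015, 1.129, -0.057], TCP at [0.167, 0.654, 0.304] pointing down, gripper open.
Joint ranges: [-2.76, 2.76], [-0.34, 2.15], [-1.52, 1.57], [0.19, 2.46], [-1.09, 4.23], [0.17, 1.99], [-2.82, 2.82]. Speed limits (rad/s): [2.22, 2.22, 3.01, 3.01, 3.14, 3.14, 3.14].

## Interface

Orientations are given as a rotation vector (axis times angle).
In Python, from workcell import * gives the robot as it stands. The module is installed in compiled form; this text tells all that it offers.
- The arm moves only by the tool arm_command, never from a script. Its argument "steps" is a list of rows, each a list of 7 numbers: the shift along the tool's x, y, z normalised to -1 to 1, where 1 is 0.02 m, then the turn, a rotation vector about the tool's x, y, z normalised to -1 to 1, where 1 is 5 degrees, then the gripper command: -1 is shut, 1 is fully open, values between are in proportion. A call has 1 to 12 rows; each row shifts and turns the commanded pose from where the row before left it, along the tool's axes as they then stand; what a row does not reach is not made up. A row lasts 1/10 s, in which the tool goes at most 50 mm and 8.59 degrees, less where a joint would pass 70% of its speed; a pose out of reach is approached as far as the arm can. A call with a number of a shift or a turn outside -1 to 1 is refused whole. A call with a gripper value outside its range is refused whole. The fingers move at their own pace and stop on an object; "newtons" is the grip in N (left out, the last holds). Time passes only in rows, so rows that do not move let the fingers close. It gives the time, the measured TCP pose, the force, the opening and the grip force at its end, in the units of the state.
- sense(): the state, without advancing time (a new reading comes with each control period).
- snapshot(name): name is "scene" or "side" or "wrist"; returns a dict with "frame" (420x560x3 uint8, blue, green, red), "fx", "fy", "cx", "cy" (pixels), "k1" (the pictures are not rectified: a ray, as slopes to the right and down, at radius r is drawn at 1 + k1 r^2 times it, then the intrinsics apply), "camera_from_world" (4x4, takes a point from world to camera coordinates). Camera axes: x right, y up, looking along -z (the intrinsics and any distortion apply to the point x, -y, -z); pixel columns grow to the right and rows downward; lengths in m; the calibration is good to about 2 mm. A picture is of the moment at which its call begins. There is no depth.
- job_done(): hands the job in; it is judged then, once.
Trained networks look in a picture, given as the dict that the camera call returned (one of the last four; its "shot" number tells which), for a name from the list of things; names that differ only in an ending like _2 or _b are one class to them, and where a whole thing is asked for, a point or a joint stands for the part that bears it (a point fixed in the world has none). Each returns a list of dicts, best first, with "score" (0 to 1); they miss things now and then, are a little off and sometimes report something else, mostly with a low value. They report only what shows in the picture. A call takes as long as a camera call. They do not tell look-alikes from the thing itself.
- search_frame(thing, picture): "xy" ([column, row] in pixels, amid what is visible of it).
- trace(thing, picture): "mask" (420x560 bool, what is visible of it) and "xy" ([column, row] in pixels, amid what is visible of it).
The state is a dict: "t": time; "joint_pos": joint angles; "qd": joint speeds; "joint_torque": joint torques, N m; "position": TCP position; "tool_rot": TCP orientation; "contact_force": force on the tool from outside, world axes, zero at the start; "moment": the same for the moment, N m; "width": opening from 0.0 (shut) to 1.0 (fully open); "gripper_force": force on a finger pad.
Only numpy, scipy, OpenCV 4.12 (cv2) and the standard library are available. Lean on these libraries where they do the work, as an engineer would, in place of code of your own. Each camera call takes 0.05 s, during which the arm holds its last target. There are 200 camera calls.

## Working session

There is one attempt and no reset: what is moved stays moved. The work goes in short steps, Python scripts to look and compute and a tool call to move; the robot and the scene stay as the last step left them, time stands still between calls to the robot, and variables do not carry over. Pictures are saved under pics/ and viewed, at most 10 in all, crops included, and the job is handed in when it is done.

Besides the shell and the picture viewer there is one more tool, called after "Emit:" by a JSON object that holds its "method" and its "body". arm_command: Moves the arm, as the interface text tells. Its arguments: {"type":"object","properties":{"steps":{"type":"array"},"newtons":{"type":"number"}},"required":["steps"]}

```bash
mkdir -p pics
python3 - <<'E'
from workcell import *
import cv2,numpy as np
s=sense();print({k:np.round(v,3) for k,v in s.items()})
for n in("scene","side"):
    p=snapshot(n);cv2.imwrite(f"pics/{n}0.png",p["frame"])
    print(n,p["fx"],p["cx"],p["cy"],p["k1"],np.round(np.linalg.inv(p["camera_from_world"]),3).tolist())
    for t in("blue_lip","blue_box","red_lip","red_box","jar_mid","tin_mid","brushpot_mid"):
        print(t,[(np.round(d["xy"]).tolist(),round(float(d["score"]),2)) for d in search_frame(t,p)])
E
```

```text
{'t': np.float64(0.0), 'joint_pos': array([-1.405,  0.577,  0.025,  1.438, -0.015,  1.129, -0.056]), 'qd': array([-0.001,  0.   , -0.   , -0.001, -0.001,  0.001,  0.   ]), 'joint_torque': array([ 1.0000e-03, -7.6578e+01,  2.2510e+00, -2.8596e+01,  1.5000e-02,
        1.3000e-02,  0.0000e+00]), 'position': array([0.167, 0.654, 0.303]), 'tool_rot': array([-3.910e-01, -3.117e+00,  3.000e-03]), 'contact_force': array([-0.179,  0.318, -0.606]), 'moment': array([-0.047,  0.012, -0.005]), 'gripper_force': np.float64(0.0), 'width': np.float64(0.998)}
scene 410.53827618429676 281.1834610381139 204.50277361539372 -0.0009906108725749835 [[0.526, -0.612, 0.591, 1.113], [0.85, 0.387, -0.357, -0.373], [-0.01, 0.69, 0.724, 0.789], [0.0, 0.0, 0.0, 1.0]]
blue_lip [([364.0, 225.0], 0.7)]
blue_box [([405.0, 269.0], 0.85)]
red_lip [([239.0, 273.0], 0.67)]
red_box [([279.0, 317.0], 0.71)]
jar_mid [([278.0, 204.0], 0.86), ([323.0, 184.0], 0.66), ([286.0, 166.0], 0.57)]
tin_mid [([423.0, 174.0], 0.64)]
brushpot_mid [([165.0, 202.0], 0.81), ([138.0, 252.0], 0.64)]
side 381.0819223045385 281.6988843200911 204.5708599903105 0.021245472438732444 [[-0.992, 0.083, -0.093, 0.456], [-0.125, -0.69, 0.713, 0.656], [-0.005, 0.719, 0.695, 0.683], [0.0, 0.0, 0.0, 1.0]]
blue_lip [([204.0, 242.0], 0.83)]
blue_box [([158.0, 235.0], 0.63), ([257.0, 160.0], 0.48)]
red_lip [([255.0, 164.0], 0.67)]
red_box [([213.0, 158.0], 0.71)]
jar_mid [([298.0, 253.0], 0.87), ([302.0, 210.0], 0.79)]
tin_mid [([215.0, 353.0], 0.95)]
brushpot_mid [([313.0, 119.0], 0.61), ([350.0, 135.0], 0.59)]
```

View pics/scene0.png

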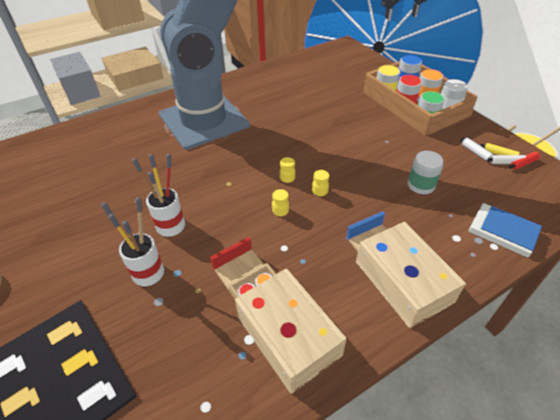

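View pics/side0.png

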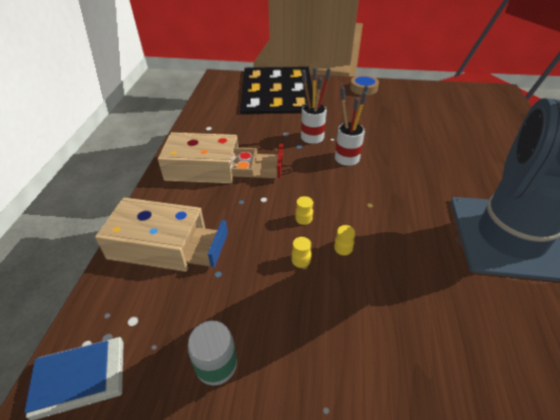

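The scene picture shows the red tray's lip at (232,252), drawn out, and the blue lip at (366,226), nearly shut. There are three yellow jars at (280,203), (287,170) and (321,183), and two brush pots at (165,212) and (142,258). The tin is at (425,172). I'll fit box, lip and obstacle poses to the masks next.

```bash
cat > h.py <<'E'
from workcell import *
import cv2,numpy as np
from scipy.optimize import minimize
def proj(P,p):
    P=np.atleast_2d(P);c=P@p["camera_from_world"][:3,:3].T+p["camera_from_world"][:3,3]
    a=np.c_[c[:,0],-c[:,1]]/-c[:,2:];a=a*(1+p["k1"]*(a**2).sum(1,keepdims=True))
    return a*[p["fx"],p["fy"]]+[p["cx"],p["cy"]]
def ray(uv,p):
    a=(np.array(uv,float)-[p["cx"],p["cy"]])/[p["fx"],p["fy"]];a/=1+p["k1"]*(a@a)
    M=np.linalg.inv(p["camera_from_world"]);return M[:3,3],M[:3,:3]@[a[0],-a[1],-1]
def onz(uv,p,z):
    o,d=ray(uv,p);return (o+d*(z-o[2])/d[2])[:2]
def hull(P,p):
    m=np.zeros((420*4,560*4),np.uint8);cv2.fillConvexPoly(m,cv2.convexHull((proj(P,p)*4+1.5).round().astype(np.int32)),1)
    return cv2.resize(m.astype(np.float32),(560,420),interpolation=cv2.INTER_AREA)
def cub(x,y,yaw,x0,x1,w,z0,z1):
    c,s=np.cos(yaw),np.sin(yaw)
    return np.array([[x+c*a-s*b,y+s*a+c*b,z] for a in(x0,x1) for b in(-w/2,w/2) for z in(z0,z1)])
def iou(P,p,m):
    h=hull(P,p);return np.minimum(h,m).sum()/np.maximum(h,m).sum()
E
python3 - <<'E'
from h import *
ps=[snapshot(n) for n in("scene","side")]
for col in("blue","red"):
    ms=[trace(col+"_box",p)[0]["mask"] for p in ps]
    ls=[trace(col+"_lip",p)[0] for p in ps]
    best=None
    c0=onz(np.array(np.nonzero(ms[0])).mean(1)[::-1],ps[0],.04)
    f=lambda v:-sum(iou(cub(*v,-.095,.095,.126,0,.075),p,m) for p,m in zip(ps,ms))
    l0=onz(ls[0]["xy"],ps[0],.045);y0=np.arctan2(*(c0-l0)[::-1])
    best=min((minimize(f,[*c0,y],method="Nelder-Mead",options=dict(initial_simplex=[[*c0,y],[c0[0]+.03,c0[1],y],[c0[0],c0[1]+.03,y],[*c0,y+.15]],xatol=1e-4,fatol=1e-4)) for y in(y0-.15,y0,y0+.15)),key=lambda r:r.fun)
    x,y,a=best.x;u=np.array([np.cos(a),np.sin(a)]);org=np.array([x,y])-.15*u
    print(col,"box origin",org.round(4),"yaw",a.round(3),best.fun)
    for i,(p,l) in enumerate(zip(ps,ls)):
        g=np.arange(-.02,.14,.001)
        sc=[iou(cub(*(org-d*u),a,-.005,.005,.1,.02,.058),p,l["mask"]) for d in g]
        k=int(np.argmax(sc));print("  out",g[k].round(3),round(sc[k],2),"mask px",l["mask"].sum(),"xy",l["xy"])
for t,z in(("jar_mid",.03),("tin_mid",.0475),("brushpot_mid",.05)):
    for p in ps: print(t,[(onz(d["xy"],p,z).round(3).tolist(),round(d["score"],2)) for d in search_frame(t,p)])
E
```

```text
blue box origin [0.9686 0.1075] yaw 3.067 -0.8529817461967468
  out -0.02 0.0 mask px 735 xy [363.9, 229.8]
  out -0.02 0.0 mask px 1371 xy [206.1, 242.2]
red box origin [ 0.6387 -0.1736] yaw 0.045 -1.4993730783462524
  out -0.018 0.28 mask px 2165 xy [237.6, 270.5]
  out -0.016 0.14 mask px 1351 xy [256.6, 163.2]
jar_mid [([0.493, 0.136], 0.93), ([0.373, 0.091], 0.7), ([0.451, -0.362], 0.67), ([0.487, 0.003], 0.56)]
jar_mid [([0.489, 0.002], 0.91), ([0.483, 0.134], 0.72), ([0.389, 0.082], 0.57), ([0.636, -0.175], 0.52), ([0.694, 0.134], 0.19)]
tin_mid [([0.619, 0.371], 0.89), ([0.462, -0.359], 0.36)]
tin_mid [([0.615, 0.382], 0.57)]
brushpot_mid [([0.464, -0.36], 0.91), ([0.339, -0.254], 0.88), ([0.773, -0.172], 0.2)]
brushpot_mid [([0.493, -0.42], 0.86), ([0.381, -0.303], 0.67)]
```

```bash
cat > fit.py <<'E'
from h import *
ps=[snapshot(n) for n in("scene","side")]
for col in("blue","red"):
    for i,p in enumerate(ps):
        for t in("_box","_lip"):
            for d in trace(col+t,p)[:2]: print(col+t,i,round(d["score"],2),d["mask"].sum(),cv2.boundingRect(d["mask"].astype(np.uint8)),np.round(d["xy"]))
    hs=[]
    for p in ps:
        b,g,r=[p["frame"][...,k].astype(int) for k in range(3)]
        m=((b>g+40)&(b>r+50)) if col=="blue" else ((r>g+70)&(r>b+70)&(g<50))
        n,lab,st,ce=cv2.connectedComponentsWithStats(m.astype(np.uint8))
        print(col,[(st[k].tolist()) for k in range(1,n) if 80<st[k][4]<2000 and st[k][1]>100])
for n,p,(x,y) in(("a",ps[0],(200,200)),("b",ps[1],(90,120))):
    c=p["frame"][y:y+(200 if n=="a" else 150),x:x+(270 if n=="a" else 200)]
    k=2.95 if n=="a" else 4
    cv2.imwrite(f"pics/crop_{n}.png",cv2.resize(c,None,fx=k,fy=k,interpolation=cv2.INTER_CUBIC));print(c.shape)
E
python3 fit.py
```

```text
blue_box 0 0.79 7402 (347, 212, 119, 116) [406. 268.]
blue_lip 0 0.95 705 (348, 213, 37, 35) [364. 226.]
blue_lip 0 0.36 7332 (347, 212, 119, 115) [405. 268.]
blue_box 1 0.68 6812 (97, 198, 131, 73) [160. 235.]
blue_lip 1 0.86 1356 (183, 220, 45, 47) [206. 240.]
blue_lip 1 0.5 4807 (159, 133, 124, 51) [212. 158.]
blue [[482, 207, 60, 43, 1394], [347, 212, 37, 27, 422], [405, 266, 13, 11, 110]]
blue [[209, 221, 18, 45, 363]]
red_box 0 0.69 9778 (211, 237, 136, 156) [281. 317.]
red_box 0 0.24 2140 (211, 238, 64, 60) [239. 267.]
red_lip 0 0.72 2097 (211, 237, 64, 61) [238. 268.]
red_box 1 0.75 4820 (158, 132, 125, 51) [213. 159.]
red_lip 1 0.56 1374 (230, 144, 53, 34) [253. 162.]
red [[154, 212, 28, 16, 163], [212, 240, 39, 28, 384], [129, 257, 31, 21, 188], [281, 323, 14, 14, 151]]
red [[306, 125, 19, 9, 97], [278, 144, 5, 33, 113], [344, 147, 18, 9, 93]]
(200, 270, 3)
(150, 200, 3)
```

```bash
cat > fit.py <<'E'
from h import *
def model(v,p):
    x,y,a,d=v
    L=hull(cub(x,y,a,-d-.005,-d+.005,.1,.014,.058),p)
    B=hull(cub(x,y,a,.055,.245,.126,0,.075),p)
    F=hull(cub(x,y,a,-d,.06,.095,.012,.02),p)
    return L,np.maximum(np.maximum(L,B),F)
def q(h,m): return np.minimum(h,m).sum()/np.maximum(h,m).sum()
def run(names=("scene","side")):
    ps=[snapshot(n) for n in names];out={}
    for col in("blue","red"):
        M=[];C=[]
        for p in ps:
            m=trace(col+"_box",p)[0]["mask"]
            b,g,r=[p["frame"][...,k].astype(int) for k in range(3)]
            c=((b>g+30)&(b>r+30)) if col=="blue" else ((r>g+55)&(r>b+55)&(g<60))
            t=trace(col+"_lip",p)[0]["mask"];t=cv2.dilate(t.astype(np.uint8),np.ones((5,5)))>0
            n,lab,st,_=cv2.connectedComponentsWithStats((c&t).astype(np.uint8))
            M.append(m);C.append(lab==1+np.argmax(st[1:,4]))
        def f(v):
            s=0
            for p,m,c in zip(ps,M,C):
                L,A=model(v,p);s-=q(A,m)+q(L,c)
            return s
        l=onz(np.array(np.nonzero(C[0])).mean(1)[::-1],ps[0],.04)
        rs=[]
        for a in(-.3,-.1,.1,.3):
            d=.08 if col=="red" else .005
            x0=np.array([l[0]+d*np.cos(a),l[1]+d*np.sin(a),a,d])
            S=np.array([x0]+[x0+e for e in np.diag([.02,.02,.1,.02])])
            rs.append(minimize(f,x0,method="Nelder-Mead",options=dict(initial_simplex=S,xatol=2e-4,fatol=1e-4)))
        b=min(rs,key=lambda r:r.fun);x,y,a,d=b.x
        print(col,b.x.round(4),"lip",np.round([x-d*np.cos(a),y-d*np.sin(a)],4),round(b.fun,2),[round(r.fun,2) for r in rs])
        for p in ps:
            for P in(cub(x,y,a,-d-.005,-d+.005,.1,.014,.058),cub(x,y,a,.055,.245,.126,0,.075)):
                cv2.polylines(p["frame"],[cv2.convexHull(proj(P,p).round().astype(np.int32))],1,(0,255,0))
    cv2.imwrite("pics/ov.png",cv2.resize(np.hstack([ps[0]["frame"][195:395,200:470],cv2.resize(ps[1]["frame"],None,fx=1.5,fy=1.5)[190:390,130:400]]),None,fx=1.48,fy=1.48))
if __name__=="__main__": run()
E
time python3 fit.py
```

```text
blue [ 0.668   0.1294 -0.0537  0.001 ] lip [0.667  0.1295] -3.59 [np.float64(-3.59), np.float64(-3.58), np.float64(-3.59), np.float64(-3.39)]
red [ 0.642  -0.1763  0.0691  0.0724] lip [ 0.5697 -0.1813] -2.72 [np.float64(-2.68), np.float64(-2.72), np.float64(-2.67), np.float64(-2.62)]
real	0m16.193s
user	0m22.959s
sys	0m4.332s
```

View pics/ov.png

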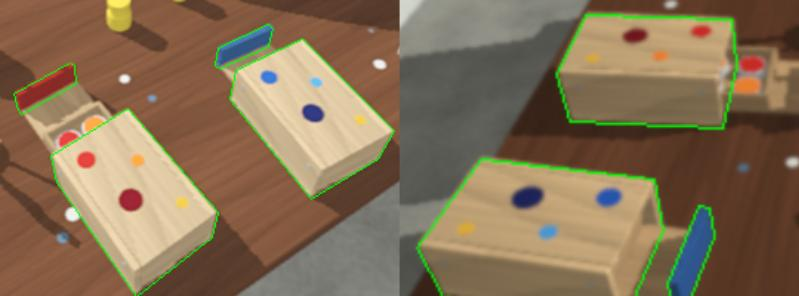

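Both fits sit well on the boxes and lips (green outlines): blue lip at (0.667, 0.130), red lip at (0.570, -0.181) and about 72 mm out. The jars seen at (280,203), (287,170) and (321,183) fall at about y = 0.00, 0.09 and 0.13. The one meant is (280,203), since its y is lowest. The pots are at (165,212) and (142,258), and the one meant is (142,258), again farthest right. None of these get touched in any case. I'm setting out high, with the fingers shut.

Emit:
{"method": "arm_command", "body": {"steps": [[0,0,0,0,0,-1,-1],[0,0,0,0,0,-1,-1],[0,0,0,0,0,-0.87,-1],[-0.85,-1,0,0,0,0,-1],[-0.85,-1,0,0,0,0,-1],[-0.85,-1,0,0,0,0,-1],[-0.85,-1,0,0,0,0,-1],[-0.85,-1,0,0,0,0,-1],[-0.85,-1,0,0,0,0,-1],[-0.85,-1,0,0,0,0,-1],[-0.85,-1,0,0,0,0,-1],[-0.85,-1,0,0,0,0,-1]]}}

```text
t: 3.8
position: [0.3206, 0.4733, 0.304]
tool_rot: [-0.001, 3.141, 0.0]
contact_force: [-0.0, 0.3, -1.1]
width: -0.002
gripper_force: 0.0
```

Emit:
{"method": "arm_command", "body": {"steps": [[-0.85,-1,0,0,0,0,-1],[-0.85,-1,0,0,0,0,-1],[-0.85,-1,0,0,0,0,-1],[-0.85,-1,0,0,0,0,-1],[-0.85,-1,0,0,0,0,-1],[-0.85,-1,0,0,0,0,-1],[-0.85,-1,0,0,0,0,-1],[-0.85,-1,0,0,0,0,-1],[-0.85,-1,0,0,0,0,-1],[0,-1,0,0,0,0,-1],[0,-1,0,0,0,0,-1],[0,-1,0,0,0,0,-1]]}}

```text
t: 5.0
position: [0.4733, 0.2333, 0.3039]
tool_rot: [-0.001, 3.141, 0.0]
contact_force: [-0.5, 0.3, 0.4]
width: -0.003
gripper_force: 0.0
```

Emit:
{"method": "arm_command", "body": {"steps": [[-0.3,-1,0,0,0,0,-1],[-0.3,-1,0,0,0,0,-1],[-0.3,-1,0,0,0,0,-1],[-0.3,-1,0,0,0,0,-1],[-0.3,-1,0,0,0,0,-1],[-0.3,-1,0,0,0,0,-1],[-0.3,-1,0,0,0,0,-1],[0,-1,0,0,0,0,-1],[0,-1,0,0,0,0,-1],[0,-1,0,0,0,0,-1],[0,-1,0,0,0,0,-1],[0,-1,0,0,0,0,-1]]}}

```text
t: 6.2
position: [0.5153, -0.0065, 0.3041]
tool_rot: [-0.001, 3.141, 0.0]
contact_force: [-0.3, -0.2, -0.1]
width: -0.001
gripper_force: 0.0
```

Emit:
{"method": "arm_command", "body": {"steps": [[0,-1,0,0,0,0,-1],[0,-1,0,0,0,0,-1],[0,-1,0.5,0,0,0,-1],[0,-1,0.5,0,0,0,-1],[0,-1,0.5,0,0,0,-1],[0,-1,0.5,0,0,0,-1],[0,-1,0.5,0,0,0,-1],[0,-1,0.5,0,0,0,-1],[0,-0.7,0.5,0,0,0,-1],[0,0,1,0,0,0,-1],[0,0,1,0,0,0,-1],[0,0,0,0,0,0,-1]]}}

```text
t: 7.4
position: [0.5143, -0.1792, 0.1917]
tool_rot: [0.001, -3.138, -0.002]
contact_force: [-0.2, 0.0, 0.4]
width: -0.002
gripper_force: 0.0
```

Run:
```python
from h import *
for n in("scene","side"):
    cv2.imwrite(f"pics/{n}1.png",snapshot(n)["frame"])
a=cv2.imread("pics/scene1.png");b=cv2.imread("pics/side1.png")
cv2.imwrite("pics/m1.png",cv2.resize(np.hstack([a[130:330,90:350],b[60:260,180:440]]),None,fx=1.5,fy=1.5))
print(sense()["position"])
```

```text
[ 0.51550792 -0.17958107  0.19403625]
```

View pics/m1.png

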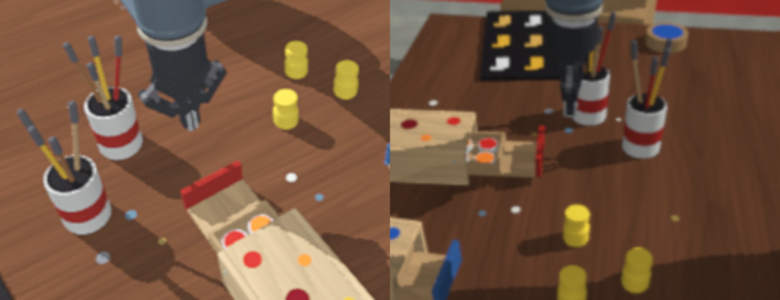

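The tips hang in front of the red lip (crop left panel, tips about (190,120), lip (212,183)), and the brushes are clear. I'm lowering and pushing.

Emit:
{"method": "arm_command", "body": {"steps": [[0,0,1,0,0,0,-1],[0,0,1,0,0,0,-1],[0,0,1,0,0,0,-1],[0,0,1,0,0,0,-1],[0,0,0.3,0,0,0,-1],[-1,0,0,0,0,0,-1],[-0.5,0,0,0,0,0,-1],[-0.4,0,0,0,0,0,-1],[-0.4,0,0,0,0,0,-1],[-0.4,0.02,0,0,0,0,-1],[-0.4,0.02,0,0,0,0,-1],[-0.4,0.02,0,0,0,0,-1]]}}

```text
t: 8.7
position: [0.5859, -0.1784, 0.108]
tool_rot: [0.001, -3.141, 0.0]
contact_force: [-2.3, -0.1, 1.5]
width: -0.002
gripper_force: 1.0
```

Emit:
{"method": "arm_command", "body": {"steps": [[-0.4,0.03,0,0,0,0,-1],[-0.4,0.03,0,0,0,0,-1],[-0.4,0.03,0,0,0,0,-1],[-0.4,0.03,0,0,0,0,-1],[-0.3,0.02,0,0,0,0,-1],[-0.3,0.02,0,0,0,0,-1]]}}

```text
t: 9.3
position: [0.6249, -0.1756, 0.1071]
tool_rot: [-0.0, -3.13, -0.002]
contact_force: [-32.4, -0.8, 15.8]
width: 0.0
gripper_force: 16.5
```

A 32 N reaction at x = 0.625 matches the expected stop (0.626). I'm backing off, rising and checking.

Emit:
{"method": "arm_command", "body": {"steps": [[0.5,0,0,0,0,0,-1],[1,0,0,0,0,0,-1],[1,0,-0.5,0,0,0,-1],[0,0,-1,0,0,0,-1],[0,0,-1,0,0,0,-1],[0,1,-1,0,0,0,-1],[0,1,-1,0,0,0,-1],[0,1,0,0,0,0,-1],[0,1,0,0,0,0,-1],[0,1,0,0,0,0,-1],[0,1,0,0,0,0,-1],[0,1,0,0,0,0,-1]]}}

```text
t: 10.5
position: [0.5799, -0.034, 0.1981]
tool_rot: [-0.002, 3.14, 0.001]
contact_force: [-0.1, -0.2, -0.2]
width: -0.002
gripper_force: 0.0
```

```bash
python3 fit.py; python3 -c "
from workcell import *;s=sense();print(s['position'],s['t'])"
```

```text
blue [ 6.669e-01  1.295e-01 -5.450e-02 -1.000e-04] lip [0.667  0.1295] -3.49 [np.float64(-3.49), np.float64(-3.48), np.float64(-3.44), np.float64(-3.49)]
red [ 0.6413 -0.1819  0.1063 -0.0022] lip [ 0.6435 -0.1817] -3.24 [np.float64(-3.24), np.float64(-2.67), np.float64(-2.61), np.float64(-2.5)]
[ 0.57932905 -0.03612452  0.19790087] 11.0
```

View pics/ov.png

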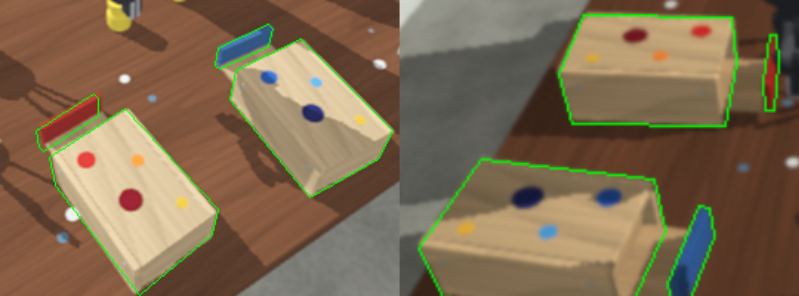

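The red tray is shut: its lip lies at its 0 position in both views. The blue lip is unmoved at (0.667, 0.130), so I'll go over the gap's middle at (0.697, 0.128), look, then lower.

Emit:
{"method": "arm_command", "body": {"steps": [[-0.6,1,0,0,0,0,-1],[-0.6,1,0,0,0,0,-1],[-0.6,1,0,0,0,0,-1],[-0.6,1,0,0,0,0,-1],[-0.6,1,0,0,0,0,-1],[-0.7,1,0,0,0,0,-1],[-0.7,1,0,0,0,0,-1],[-0.7,1,0,0,0,0,-1],[-0.75,0.1,0,0,0,0,-1],[0,0,1,0,0,0,-1],[0,0,0.5,0,0,0,-1],[0,0,0,0,0,0,-1]]}}

```text
t: 12.2
position: [0.695, 0.1262, 0.1659]
tool_rot: [0.0, -3.138, 0.001]
contact_force: [0.1, -0.6, 0.3]
width: -0.001
gripper_force: 0.0
```

Run:
```python
from h import *
s=sense();print(s["position"],s["t"])
a=snapshot("scene")["frame"];b=snapshot("side")["frame"]
cv2.imwrite("pics/m2.png",cv2.resize(np.hstack([a[130:280,300:440],b[150:300,120:260]]),None,fx=2.8,fy=2.8))
```

```text
[0.69504219 0.12618666 0.16591697] 12.2
```

View pics/m2.png

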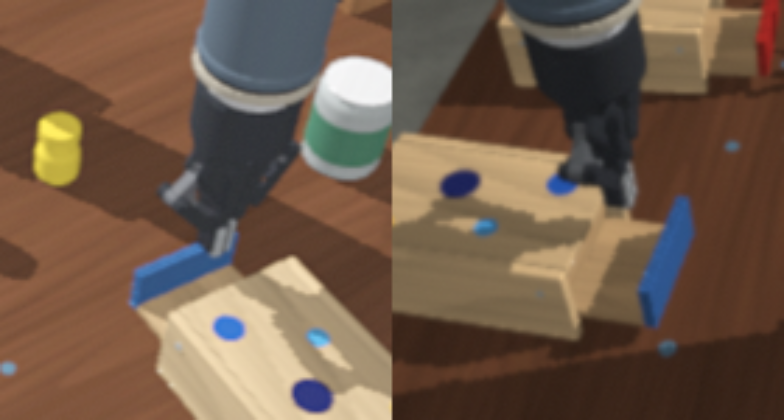

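The tips (left panel about (220,245), right panel (628,200)) stand just over the gap between the blue lip and the box. I'm lowering them.

Emit:
{"method": "arm_command", "body": {"steps": [[0,0,0.8,0,0,0,-1],[0,0,0.8,0,0,0,-1],[0,0,0.8,0,0,0,-1],[0,0,0.6,0,0,0,-1],[0,0,0,0,0,0,-1]]}}

```text
t: 12.8
position: [0.6949, 0.1266, 0.1051]
tool_rot: [0.001, -3.138, 0.001]
contact_force: [0.5, 0.2, 0.6]
width: 0.001
gripper_force: 0.0
```

Emit:
{"method": "arm_command", "body": {"steps": [[0.4,0,0,0,0,0,-1],[0.4,0.02,0,0,0,0,-1],[0.4,0.02,0,0,0,0,-1],[0.4,0.02,0,0,0,0,-1],[0.4,0.02,0,0,0,0,-1],[0.4,0.02,0,0,0,0,-1],[0.4,0.02,0,0,0,0,-1],[0.4,0.02,0,0,0,0,-1],[0.4,0.02,0,0,0,0,-1],[0.4,0.02,0,0,0,0,-1],[0.4,0.02,0,0,0,0,-1],[0.4,0.02,0,0,0,0,-1]]}}

```text
t: 14.0
position: [0.5995, 0.1313, 0.1079]
tool_rot: [0.001, -3.142, -0.0]
contact_force: [2.2, 0.9, 0.2]
width: 0.002
gripper_force: 1.0
```

Emit:
{"method": "arm_command", "body": {"steps": [[0.4,0.02,0,0,0,0,-1],[0.4,0.02,0,0,0,0,-1],[0.4,0.02,0,0,0,0,-1],[0.3,0.02,0,0,0,0,-1],[0.3,0.02,0,0,0,0,-1]]}}

```text
t: 14.5
position: [0.5636, 0.1331, 0.1079]
tool_rot: [0.001, -3.141, 0.0]
contact_force: [2.9, 2.0, -0.2]
width: 0.002
gripper_force: 0.9
```

Not at the stop yet; creeping on.

Emit:
{"method": "arm_command", "body": {"steps": [[0.2,0.01,0,0,0,0,-1],[0.2,0.01,0,0,0,0,-1],[0,0,0,0,0,0,-1]]}}

```text
t: 14.8
position: [0.5623, 0.1327, 0.109]
tool_rot: [0.002, 3.128, 0.001]
contact_force: [21.8, -1.7, -11.6]
width: -0.004
gripper_force: 10.9
```

At the stop: 22 N, at x = 0.562 as expected. I'm easing off forward, rising clear and checking.

Emit:
{"method": "arm_command", "body": {"steps": [[-0.5,0,0,0,0,0,-1],[-0.5,0,0,0,0,0,-1],[0,0,-0.7,0,0,0,-1],[0,0,-1,0,0,0,-1],[0,0,-1,0,0,0,-1],[0,0,-1,0,0,0,-1],[0,0,-1,0,0,0,-1],[0,0,-1,0,0,0,-1],[0,0,-1,0,0,0,-1],[0,0,0,0,0,0,-1]]}}

```text
t: 15.8
position: [0.5766, 0.1336, 0.2452]
tool_rot: [-0.001, 3.138, 0.002]
contact_force: [-0.4, -0.2, 0.1]
width: 0.002
gripper_force: 0.0
```

Run:
```python
from h import *
s=sense();print(s["position"],s["t"],s["contact_force"])
a=snapshot("scene")["frame"];b=snapshot("side")["frame"]
cv2.imwrite("pics/m3.png",cv2.resize(np.hstack([a[100:400,100:480],b[60:360,60:440]]),(800,316)))
```

```text
[0.576569   0.13359418 0.24524276] 15.8 [-0.44460839 -0.23182385  0.10751293]
```

View pics/m3.png

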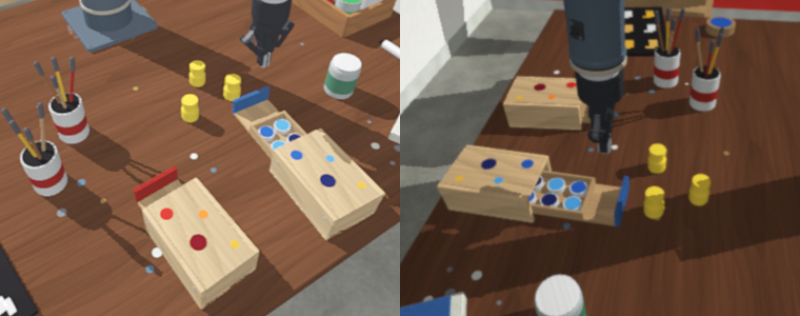

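The picture shows the blue tray fully out (lip at about (252,100) left, (622,200) right), the red tray shut (lip (157,184)), and the jars, pots and tin all standing where they were. The robot is clear.

```bash
python3 -c "
from workcell import *
print(job_done())"
```

```text
the job is handed in; nothing more can be done
None
```

The red tray was pushed shut to its stop, then the blue tray was drawn out to its stop, with the jar, tin and brush pot left standing where they were; handed in at about 16 s of the 43 s allowed.

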